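# Tip a slide box out of the packed row and close the gap

## Robot

A 6-joint arm with a two-finger parallel gripper is mounted at the origin on the work surface. World frame = base frame: x ahead of the robot, y to its left, z up, the work surface at z = 0. Lengths are in mm, angles in rad, forces in N, time in s.
With the tool pointing down it reaches from about 275 to 975 mm from the base axis. Payload 8.4 kg.
Tool frame: the origin (TCP) lies midway between the tips of the shut fingers; the grasp point (between the pads) lies 19 mm behind it; z points along the fingers, y is the line along which they close (so a half turn about z gives the same grasp; the last joint's range is limited). The gripper opens to 92 mm and grips with 3 to 60 N. Pads are 20 mm wide; open, the fingers measure 128 mm over their backs; the gripper's body (75 mm by 189 mm) begins 69 mm behind the grasp point.
Start: joints at [1.225, 0.353, 1.633, -0, 1.155, -0.002], TCP at [210.666, 588.428, 214.583] pointing down, gripper open.
Joint ranges: [-2.63, 2.63], [-0.92, 2.1], [0.06, 2.66], [-1.3, 4.44], [0, 2.69], [-3.02, 3.02]. Speed limits (rad/s): [2.22, 2.22, 2.79, 3.14, 3.14, 3.14].

## Interface

Orientations are given as a unit quaternion [x, y, z, w].
In Python, from rig import get_state, get_image, camera_model, finish_job, silhouettes, pinpoint gives the robot as it stands.
- The arm moves only by the tool send_rows, never from a script. Its argument "deltas" is a list of rows, each a list of 3 entries, a list of its own where there are three numbers: the shift along the world's x, y, z in units of 25 mm (1.0 is 25 mm), then the turn, a rotation vector about the world's x, y, z in units of 6 degrees (1.0 is 6 degrees), then the closure in counts, from 0 (fully open) to 255 (shut). In form: [[[x, y, z], [rx, ry, rz], hand], ...]. A call has 1 to 20 rows; each row shifts and turns the commanded pose from where the row before left it; what a row does not reach is not made up. A row lasts 1/12 s, in which the tool goes at most 41.7 mm and 7.16 degrees, less where a joint would pass 70% of its speed; a pose out of reach is approached as far as the arm can. A call is refused whole if a number of a shift passes 1 or a number of a turn 1, either way. A call with a gripper value outside its range is refused whole. The fingers move at their own pace and stop on an object; "newtons" is the grip in N (left out, the last holds). Time passes only in rows, so rows that do not move let the fingers close. It gives the time, the measured TCP pose, the force, the opening and the grip force at its end, in the units of the state.
- get_state(): the state, without advancing time (a new reading comes with each control period).
- get_image(name): name is "scene" or "top" or "wrist"; returns (picture, depth): 384x512x3 uint8, blue, green, red; 384x512 float32, mm along the optical axis (not along the pixel's ray), 0 where there is no reading.
- camera_model(name): a dict with "fx", "fy", "cx", "cy" (pixels), "R" (3x3) and "t" (3): a world point X has camera coordinates R X + t. Camera axes: x right, y down, z forward; pixel columns grow to the right and rows downward; lengths in mm; the calibration is good to about 2 mm. A picture is of the moment at which its call begins: read the wrist's pose just before it. camera_model takes no time and is no camera call; for the wrist camera it gives the pose at the moment of the call.
- finish_job(): hands the job in; it is judged then, once.
Trained networks look in the newest picture that a camera, given by its name, has taken for a name from the list of things; names that differ only in an ending like _2 or _b are one class to them, and where a whole thing is asked for, a point or a joint stands for the part that bears it (a point fixed in the world has none). Each returns a list of dicts, best first, with "score" (0 to 1); they miss things now and then, are a little off and sometimes report something else, mostly with a low value. They report only what shows in the picture. A call takes as long as a camera call.
- silhouettes(camera, thing): "pixels" (384x512 bool, what is visible of it).
- pinpoint(camera, thing): "location" ([x, y, z] in mm, in world coordinates, good to about 4 mm: a listed point, or the origin of a listed thing).
The state is a dict: "time_s": time; "q": joint angles; "joint_vel": joint speeds; "joint_efforts": joint torques, N m; "position": TCP position; "orientation": TCP orientation; "ft_force": force on the tool from outside, world axes, zero at the start; "ft_torque": the same for the moment, N m; "grip_width": opening from 0.0 (shut) to 1.0 (fully open); "grasp_force": force on a finger pad.
Only numpy, scipy, OpenCV 4.12 (cv2) and the standard library are available. Lean on these libraries where they do the work, as an engineer would, in place of code of your own. Each camera call takes 0.05 s, during which the arm holds its last target. There are 200 camera calls.

## Task

Take the slide box with the round labels out of the packed row: tip it forward by its top until it leans on the front rail, then lift it out and set it down gently, standing upright in the steel tray. Then push the rack's sliding bookend until the four remaining boxes stand snugly together, without gaps, against the end plate. Keep those boxes upright in the rack, and leave the bottle, beaker and jar alone.

Things in the scene. Friction and masses are not known exactly. Their poses are not given: they have to be found in the camera images.
- box_round: the wanted slide box, closed, grey plastic, on end: 90 mm deep (its x), 42 mm thick (its y), 180 mm tall (its z), 0.2 to 0.4 kg. It alone has ROUND white labels (34 mm discs) on its top end and high on its narrow front and rear faces. Origin: centre of the underside; z up its height, x along its depth from front to rear. It starts in any place of the row. Tipped forward it falls on by itself beyond 27 degrees of lean
- round_top (a point): centre of the top end of the round-label box, 180 mm from its origin along its z
- rack: fixed rack: base plate 115 mm (x) by 275 mm (y), 8 mm thick, five boxes standing on it. Origin: underside, mid-row; -x is the front (to the robot), y along the row, z up. Boxes at x = 0, facing as the rack (faces at x = -45 and +45 mm), y = -87, -43.5, 0, 43.5, 87 mm, 1.5 mm apart. No back wall behind the row, no lip in front
- rail_mid (a point): middle of the tip-out rail: level 10 mm steel bar along the rack's y (250 mm) in front of the row, axis at rack x = -106, z = 87 mm, on two end posts. A box tipped forward about its bottom front edge comes to lean on it at about 34 degrees (0.6 rad) and stays there by itself
- end_face (a point): middle of the top edge of the inner face of the fixed aluminium end plate: rack x = 0, y = +109.5, z = 128 mm; the plate is 85 mm deep in x, 5 mm thick
- bookend (a joint): position (m) of the sliding bookend at the row's -y end; grows as it slides to the rack's +y, towards the boxes. Inner face at rack y = -129.5 mm + value. Range 0 (fully back) to 0.12; starts at 0.005 to 0.018. Friction 2 N, no spring: stays where left. With four boxes packed against the end plate it reads about 0.071
- bookend_top (a point): middle of the top edge of the bookend's outer (-y) face, rack x = 0, z = 118 mm. The bookend is an upright aluminium plate 80 mm deep in x, 5 mm thick, from the base plate up; at its bottom a flat 3 mm foot reaches 22 mm outwards
- tray: fixed shallow steel hand tray, 150 mm (its x) by 110 mm (its y) outside, 18 mm high, walls and floor 5 mm thick. Origin: centre of its underside; inside floor 5 mm above
- box_a: one of the four boxes that stay: 90 mm deep (its x), 42 mm thick (its y), 180 mm tall (its z), 0.2 to 0.4 kg, same grey box but with RECTANGULAR white labels (70 by 30 mm) on the top end and narrow faces; origin at the centre of the underside, z up
- box_b: one of the four boxes that stay: 90 mm deep (its x), 42 mm thick (its y), 180 mm tall (its z), 0.2 to 0.4 kg, same grey box but with RECTANGULAR white labels (70 by 30 mm) on the top end and narrow faces; origin at the centre of the underside, z up
- box_c: one of the four boxes that stay: 90 mm deep (its x), 42 mm thick (its y), 180 mm tall (its z), 0.2 to 0.4 kg, same grey box but with RECTANGULAR white labels (70 by 30 mm) on the top end and narrow faces; origin at the centre of the underside, z up
- box_d: one of the four boxes that stay: 90 mm deep (its x), 42 mm thick (its y), 180 mm tall (its z), 0.2 to 0.4 kg, same grey box but with RECTANGULAR white labels (70 by 30 mm) on the top end and narrow faces; origin at the centre of the underside, z up
- reagent: bystander: amber bottle, 60 mm wide, 130 mm tall, origin at its underside; leave it alone
- beaker: bystander: glass beaker, 72 mm wide, 85 mm tall, origin at its underside; leave it alone
- jar: bystander: white jar, 68 mm wide, 80 mm tall, origin at its underside; leave it alone

How it is judged:
By the outcome, as a careful person would: the job done as asked, in the order asked, and still so for the second after the job is handed in, with the robot touching nothing.
It also fails if it takes over 67 s, if anything falls off the work surface, if the arm or the gripper's body presses on something with over 40 N, if the wrist force passes 120 N, or if a joint passes its speed limit or range.

## Working session

There is one attempt and no reset: what is moved stays moved. The work goes in short steps, Python scripts to look and compute and a tool call to move; the robot and the scene stay as the last step left them, time stands still between calls to the robot, and variables do not carry over. Pictures are saved under pics/ and viewed, at most 10 in all, crops included, and the job is handed in when it is done.

Besides the shell and the picture viewer there is one more tool, called after "Emit:" by a JSON object that holds its "method" and its "body". send_rows: Moves the arm, as the interface text tells. Its arguments: {"type":"object","properties":{"deltas":{"type":"array"},"newtons":{"type":"number"}},"required":["deltas"]}

```bash
mkdir -p pics; cat > m.py <<'E'
import numpy as np,cv2
from rig import *
np.set_printoptions(precision=1,suppress=True)
def cloud(cam,depth,mask=None):
    m=camera_model(cam);v,u=np.nonzero((depth>0)&(mask if mask is not None else True))
    d=depth[v,u];P=np.c_[(u-m['cx'])/m['fx']*d,(v-m['cy'])/m['fy']*d,d]
    return (P-m['t'])@np.array(m['R']),u,v
E
python3 - <<'E'
from m import *
for c in('top','scene'):
    p,d=get_image(c);cv2.imwrite(f'pics/{c}1.png',p);np.savez(f'{c}1.npz',p=p,d=d)
    for n in['round_top','box_round','rack','rail_mid','end_face','bookend_top','tray','box_a','reagent','beaker','jar']:
        print(c,n,[(np.array(r['location']),round(r['score'],2)) for r in pinpoint(c,n)][:5])
s=get_state();print(s['time_s'],s['orientation'])
E
```

```text
top round_top [(array([576. , 190.4, 187.3]), 0.82), (array([572.5, 196.9,   7.8]), 0.68)]
top box_round [(array([577.9, 193.2,  10.3]), 0.79)]
top rack [(array([587.2, 113.4,  -0.3]), 0.75)]
top rail_mid [(array([483.5,  96.4,  88.5]), 0.62), (array([576.1, 194.6,   5.9]), 0.24)]
top end_face []
top bookend_top [(array([604.6, -18.5, 119.1]), 0.63), (array([391.6, 331. ,   2.3]), 0.35)]
top tray []
top box_a [(array([602. ,  19.6,   4.8]), 0.67), (array([582.4, 150.3,   7.3]), 0.63), (array([594.5,  64.1,   6.2]), 0.58)]
top reagent [(array([ 728.1, -246.1,    0.7]), 0.92)]
top beaker [(array([390.6, 332.5,  -0.4]), 0.69), (array([579.9, 156.6,  10.4]), 0.67)]
top jar [(array([505.1, 415. ,  -1.2]), 0.76)]
scene round_top [(array([578.1, 196. , 186.6]), 0.55)]
scene box_round [(array([571.1, 193.2,   8.6]), 0.55), (array([585.3, 154.4,  12. ]), 0.26)]
scene rack [(array([588.2, 112.2,   6.4]), 0.83)]
scene rail_mid [(array([479.9,  97.4,  84. ]), 0.58)]
scene end_face []
scene bookend_top [(array([605.5, -17.9, 120.5]), 0.74), (array([588.3, 109.9,   4.6]), 0.42)]
scene tray [(array([ 513.4, -307.2,    3.9]), 0.82)]
scene box_a [(array([599.1,  22.1,   8.5]), 0.88), (array([583.4, 153. ,  11.7]), 0.84), (array([586.3, 111.6,   5.2]), 0.81), (array([588.5,  66.3,   5. ]), 0.72)]
scene reagent []
scene beaker [(array([390.2, 327.7,  -1.5]), 0.81)]
scene jar [(array([501.6, 418.1,  -0.3]), 0.65)]
1.2 [ 0.2  1.  -0.  -0. ]
```

View pics/top1.png

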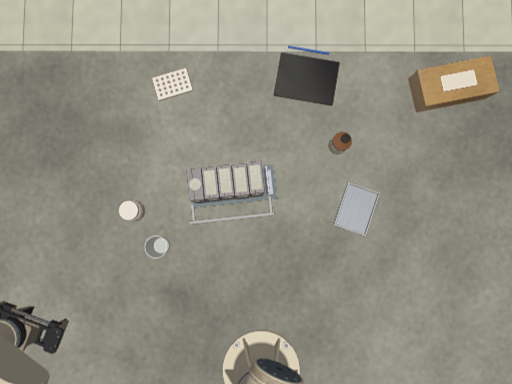

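View pics/scene1.png

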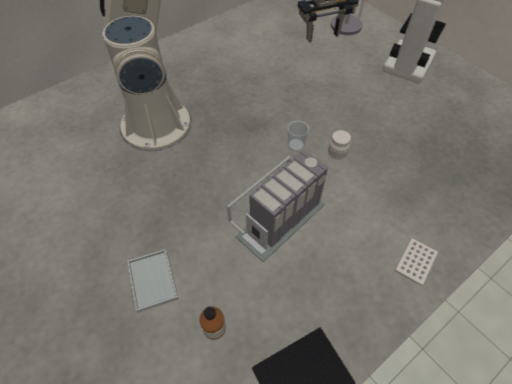

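```bash
python3 - <<'E'
from m import *
z=np.load('top1.npz');P,u,v=cloud('top',z['d'])
q=P[(P[:,2]>172)&(P[:,2]<200)&(abs(P[:,0]-590)<120)&(abs(P[:,1]-110)<140)]
r=cv2.minAreaRect(q[:,:2].astype(np.float32));print('row top',len(q),r,np.median(q[:,2]))
print(cv2.boxPoints(r))
for c in('top','scene'):
    z=np.load(c+'1.npz');P,u,v=cloud(c,z['d'])
    q=P[(P[:,2]>13)&(P[:,2]<24)&(abs(P[:,0]-513)<110)&(abs(P[:,1]+307)<110)]
    if len(q)>20:
        r=cv2.minAreaRect(q[:,:2].astype(np.float32));print('tray',c,len(q),r)
    q=P[(P[:,2]>75)&(P[:,2]<100)&(abs(P[:,0]-483)<40)&(abs(P[:,1]-97)<130)]
    if len(q)>20: print('rail',c,len(q),q.mean(0),cv2.fitLine(q[:,:2].astype(np.float32),1,0,.01,.01).ravel())
s=get_state();print(s['orientation'],s['q'])
E
```

```text
row top 2347 ((588.3831787109375, 109.62222290039062), (92.45623016357422, 216.38563537597656), 6.708347797393799) 188.2099519641937
[[529.8 211.7]
 [555.1  -3.2]
 [646.9   7.6]
 [621.7 222.5]]
tray top 239 ((517.07958984375, -308.57891845703125), (111.46356201171875, 149.96498107910156), 71.72705841064453)
rail top 273 [483.4  97.1  90.8] [  0.1  -1.  484.8  85.1]
tray scene 373 ((516.882080078125, -307.2967529296875), (110.11251831054688, 152.7376708984375), 70.76029205322266)
rail scene 277 [485.9  91.7  89.9] [  0.1  -1.  481.6 134. ]
[ 0.2  1.  -0.  -0. ] [ 1.2  0.4  1.6 -0.   1.2 -0. ]
```

The top view shows the row at pixels (188–265, 163–200). The round label is the leftmost disc at (195,184), which is the +y slot beside the end plate. The tray is at (357,209), with the bottle, beaker and jar clear of it. The scene view agrees. I'll tip the box by pushing the top of its rear face with shut fingers.

```bash
cat >> m.py <<'E'
from scipy.spatial.transform import Rotation as Ro
YAW=0.117; O=np.array([588.3,110.2,0])   # rack
Rz=lambda a:Ro.from_euler('z',a)
def W(x,y,z,o=O,yaw=YAW): return o+Rz(yaw).apply([x,y,z])
def ori(yaw,tilt_about_x=0,tilt_about_y=0):
    """tool down with tool y along local +-y (nearest half turn), then tilted about local axes"""
    return Rz(yaw)*Ro.from_euler('x',tilt_about_x,degrees=True)*Ro.from_euler('y',tilt_about_y,degrees=True)*Ro.from_euler('x',180,degrees=True)
def plan(p,R,flip=None):
    s=get_state();c=Ro.from_quat(s['orientation'])
    for k in(0,1):
        T=R*Rz(np.pi*k);rv=(T*c.inv()).as_rotvec(degrees=True)
        d=np.array(p)-s['position']
        print('flip',k,'shift',np.round(d/25,2),'turn',np.round(rv/6,2),'t',s['time_s'],'q',np.round(s['q'],2))
E
python3 - <<'E'
from m import *
s=get_state();print(Ro.from_quat(s['orientation']).as_matrix())
print(W(100,87,215));plan(W(80,87,235),ori(YAW))
E
```

```text
[[-0.9  0.3 -0. ]
 [ 0.3  0.9 -0. ]
 [-0.  -0.  -1. ]]
[677.5 208.3 215. ]
flip 0 shift [ 17.9 -15.3   0.8] turn [  0.   -0.  -25.6] t 1.2 q [ 1.2  0.3  1.6 -0.   1.2 -0. ]
flip 1 shift [ 17.9 -15.3   0.8] turn [0.  0.  4.4] t 1.2 q [ 1.2  0.3  1.6 -0.   1.2 -0. ]
```

Emit:
{"method": "send_rows", "body": {"deltas": [[[0.9,-0.76,0.04],[0,0,0.22],255],[[0.9,-0.76,0.04],[0,0,0.22],255],[[0.9,-0.76,0.04],[0,0,0.22],255],[[0.9,-0.76,0.04],[0,0,0.22],255],[[0.9,-0.76,0.04],[0,0,0.22],255],[[0.9,-0.76,0.04],[0,0,0.22],255],[[0.9,-0.76,0.04],[0,0,0.22],255],[[0.9,-0.76,0.04],[0,0,0.22],255],[[0.9,-0.76,0.04],[0,0,0.22],255],[[0.9,-0.76,0.04],[0,0,0.22],255],[[0.9,-0.76,0.04],[0,0,0.22],255],[[0.9,-0.76,0.04],[0,0,0.22],255],[[0.9,-0.76,0.04],[0,0,0.22],255],[[0.9,-0.76,0.04],[0,0,0.22],255],[[0.9,-0.76,0.04],[0,0,0.22],255],[[0.9,-0.76,0.04],[0,0,0.22],255],[[0.9,-0.76,0.04],[0,0,0.22],255],[[0.9,-0.76,0.04],[0,0,0.22],255],[[0.9,-0.76,0.04],[0,0,0.22],255],[[0.9,-0.76,0.04],[0,0,0.22],255]]}}

```text
time_s: 2.87
position: [661.7, 207.3, 234.6]
orientation: [-0.059, 0.998, 0.0, -0.0]
ft_force: [0.4, 0.3, 0.5]
grip_width: 0.003
grasp_force: 0.0
```

```bash
python3 - <<'E'
from m import *
s=get_state();print(s['position'],s['ft_force'],s['grip_width'])
p,d=get_image('wrist');cv2.imwrite('pics/w1.png',p)
P,u,v=cloud('wrist',d)
q=P[(P[:,2]>178)&(P[:,2]<198)&(abs(P[:,0]-590)<120)&(abs(P[:,1]-110)<140)]
print(len(q),cv2.minAreaRect(q[:,:2].astype(np.float32)),np.median(q[:,2]),q.min(0),q.max(0))
print([(r['location'],r['score']) for r in pinpoint('wrist','round_top')])
plan(W(73,87,235),ori(YAW))
E
```

```text
[661.7 207.3 234.6] [0.4 0.3 0.5] 0.003215853368391669
35785 ((588.8698120117188, 109.58790588378906), (92.1728286743164, 210.1058807373047), 6.508056640625) 189.21321170206596 [533.   10.3 178. ] [645.7 218.8 192.5]
[([578.5, 195.7, 190.0], 0.96)]
flip 0 shift [-0.5 -0.   0. ] turn [  0.  -0. -30.] t 2.9667 q [ 0.3  0.4  1.4 -0.   1.2 -1.4]
flip 1 shift [-0.5 -0.   0. ] turn [0. 0. 0.] t 2.9667 q [ 0.3  0.4  1.4 -0.   1.2 -1.4]
```

View pics/w1.png

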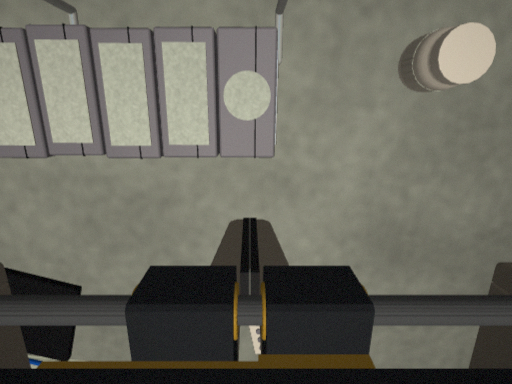

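The wrist view shows the round-label box at columns 218–276, with its rear edge at row 157. It's centred about under the tool line at column 250, and the fingers are clear behind it.

```bash
python3 - <<'E'
from m import *
p,d=get_image('wrist');P,u,v=cloud('wrist',d)
L=Rz(-YAW).apply(P-O);k=(L[:,2]>184)&(L[:,2]<196);L=L[k]
print('y hi',np.percentile(L[:,1],[99,99.9]),'rear x per y')
for a,b in((70,104),(27,60),(-17,17),(-60,-27)):
    j=(L[:,1]>a)&(L[:,1]<b);print(a,b,np.percentile(L[j,0],[.5,99.5]))
g=p[v[k],u[k]].mean(1)
s=(abs(L[:,0])<40);h=np.histogram(L[s,1],bins=np.arange(40,116,1));print(dict(zip(h[1].astype(int),h[0])))
c=(g>125)&(L[:,1]>66);print('disc',np.median(L[c],0),(L[c].min(0)+L[c].max(0))/2,Rz(-YAW).apply(get_state()['position']-O))
E
```

```text
y hi [107.9 109.8] rear x per y
70 104 [-48.3  40.2]
27 60 [-48.4  40.1]
-17 17 [-47.9  40.7]
-60 -27 [-49.9  38.2]
{np.int64(40): np.int64(159), np.int64(41): np.int64(164), np.int64(42): np.int64(159), np.int64(43): np.int64(162), np.int64(44): np.int64(164), np.int64(45): np.int64(160), np.int64(46): np.int64(160), np.int64(47): np.int64(161), np.int64(48): np.int64(160), np.int64(49): np.int64(153), np.int64(50): np.int64(174), np.int64(51): np.int64(158), np.int64(52): np.int64(159), np.int64(53): np.int64(169), np.int64(54): np.int64(157), np.int64(55): np.int64(156), np.int64(56): np.int64(165), np.int64(57): np.int64(163), np.int64(58): np.int64(158), np.int64(59): np.int64(159), np.int64(60): np.int64(182), np.int64(61): np.int64(160), np.int64(62): np.int64(157), np.int64(63): np.int64(163), np.int64(64): np.int64(165), np.int64(65): np.int64(163), np.int64(66): np.int64(163), np.int64(67): np.int64(1), np.int64(68): np.int64(118), np.int64(69): np.int64(155), np.int64(70): np.int64(166), np.int64(71): np.int64(154), np.int64(72): np.int64(163), np.int64(73): np.int64(162),
[... 560 characters left out ...]
(93): np.int64(202), np.int64(94): np.int64(143), np.int64(95): np.int64(153), np.int64(96): np.int64(175), np.int64(97): np.int64(145), np.int64(98): np.int64(171), np.int64(99): np.int64(152), np.int64(100): np.int64(174), np.int64(101): np.int64(145), np.int64(102): np.int64(164), np.int64(103): np.int64(170), np.int64(104): np.int64(153), np.int64(105): np.int64(163), np.int64(106): np.int64(161), np.int64(107): np.int64(157), np.int64(108): np.int64(152), np.int64(109): np.int64(142), np.int64(110): np.int64(11), np.int64(111): np.int64(0), np.int64(112): np.int64(0), np.int64(113): np.int64(0), np.int64(114): np.int64(0)}
disc [  1.7  89.5 188.9] [ -4.1  89.6 189.3] [ 84.3  87.5 234.2]
```

Emit:
{"method": "send_rows", "body": {"deltas": [[[-0.23,-0.01,-0.9],[0,0,0],255],[[-0.23,-0.01,-0.9],[0,0,0],255],[[-0.22,-0.01,-0.85],[0,0,0],255],[[0,0,0],[0,0,0],255],[[-0.2,-0.023,0],[0,0,0],255],[[-0.2,-0.023,0],[0,0,0],255],[[-0.2,-0.023,0],[0,0,0],255],[[-0.2,-0.023,0],[0,0,0],255],[[-0.2,-0.023,0],[0,0,0],255],[[-0.2,-0.023,0],[0,0,0],255],[[-0.2,-0.023,0],[0,0,0],255]]}}

```text
time_s: 3.93
position: [608.4, 203.7, 168.9]
orientation: [-0.058, 0.998, 0.0, 0.0]
ft_force: [1.5, 0.6, 1.3]
grip_width: 0.006
grasp_force: 0.6
```

```bash
sed -i 's/O=np.array(\[588.3,110.2,0\])/O=np.array([585.6,111.6,0])/' m.py; python3 - <<'E'
from m import *
s=get_state();print(Rz(-YAW).apply(s['position']-O),s['ft_force'])
for c in('top','wrist'):
    get_image(c);print([(Rz(-YAW).apply(r['location']-O),r['score']) for r in pinpoint(c,'round_top')])
E
```

```text
[ 33.4  88.8 168.9] [1.5 0.6 1.3]
[(array([-22.5,  79.8, 189.1]), 0.69)]
[(array([-24.5,  85.9, 190.2]), 0.93)]
```

Emit:
{"method": "send_rows", "body": {"deltas": [[[-0.19,-0.025,0.14],[0,0,0],255],[[-0.19,-0.025,0.14],[0,0,0],255],[[-0.19,-0.025,0.14],[0,0,0],255],[[-0.19,-0.025,0.14],[0,0,0],255],[[-0.19,-0.025,0.14],[0,0,0],255],[[-0.19,-0.025,0.14],[0,0,0],255],[[-0.19,-0.025,0.14],[0,0,0],255],[[-0.19,-0.025,0.08],[0,0,0],255],[[-0.2,-0.025,0],[0,0,0],255],[[-0.2,-0.025,0],[0,0,0],255],[[-0.2,-0.025,0],[0,0,0],255],[[-0.2,-0.025,0],[0,0,0],255],[[-0.2,-0.025,0],[0,0,0],255],[[-0.2,-0.025,0],[0,0,0],255],[[-0.2,-0.025,0],[0,0,0],255],[[-0.2,-0.025,0],[0,0,0],255],[[-0.2,-0.025,0],[0,0,0],255],[[0,0,0],[0,0,0],255]]}}

```text
time_s: 5.63
position: [524.7, 192.9, 194.8]
orientation: [-0.059, 0.998, -0.0, -0.0]
ft_force: [0.2, -0.4, -0.2]
grip_width: 0.007
grasp_force: 0.0
```

```bash
python3 - <<'E'
from m import *
s=get_state();print(Rz(-YAW).apply(s['position']-O),s['ft_force'])
for c in('top','wrist'):
    p,d=get_image(c);cv2.imwrite(f'pics/{c}2.png',p);print([(Rz(-YAW).apply(r['location']-O),r['score']) for r in pinpoint(c,'round_top')])
E
```

```text
[-51.   87.8 194.8] [ 0.2 -0.4 -0.2]
[(array([-109.6,   80. ,  180.2]), 0.67), (array([ 3.7,  2.4, -2.2]), 0.64)]
[(array([-109.6,   84.5,  182.3]), 0.79)]
```

Emit:
{"method": "send_rows", "body": {"deltas": [[[0.1,0.01,0.8],[0,0,0],255],[[0,0,0.9],[0,0,0],255],[[0,0,0.9],[0,0,0],0],[[-0.49,-0.06,-0.21],[0.095,-0.8,0],0],[[-0.49,-0.06,-0.21],[0.095,-0.8,0],0],[[-0.49,-0.06,-0.21],[0.095,-0.8,0],0],[[-0.49,-0.06,-0.21],[0.095,-0.8,0],0],[[-0.49,-0.06,-0.21],[0.095,-0.8,0],0],[[-0.49,-0.06,-0.21],[0.095,-0.8,0],0],[[-0.49,-0.06,-0.21],[0.095,-0.83,0],0],[[0,0,0],[0,0,0],0]]}}

```text
time_s: 6.75
position: [441.6, 180.0, 221.4]
orientation: [-0.055, 0.958, 0.014, 0.282]
ft_force: [-0.9, -0.7, -0.2]
grip_width: 0.636
grasp_force: 0.0
```

```bash
python3 - <<'E'
from m import *
s=get_state();print(Rz(-YAW).apply(s['position']-O),s['ft_force'],s['grip_width'])
p,d=get_image('wrist');cv2.imwrite('pics/w3.png',p)
P,u,v=cloud('wrist',d);L=Rz(-YAW).apply(P-O)
print([(Rz(-YAW).apply(r['location']-O),r['score']) for r in pinpoint('wrist','round_top')])
k=(L[:,0]<-55)&(L[:,2]>150)&(abs(L[:,1]-87)<45)
# keep points close to the tilted top plane
n=np.array([-.559,0,.829]);e=(L-[-109,0,182])@n;k&=abs(e)<8
q=L[k];print(len(q),'y',np.percentile(q[:,1],[.5,2,98,99.5]),'x',np.percentile(q[:,0],[1,99]),'z',np.percentile(q[:,2],[1,99]))
c=q.mean(0);w=np.linalg.svd(q-c,full_matrices=False)[2];print('c',c,'normal',w[2]*np.sign(w[2][2]),np.degrees(np.arctan2(-w[2][0]/w[2][2],1)))
sil=[r for r in silhouettes('wrist','box_round')][:1]
R=np.array(camera_model('wrist')['R']);print('rect',cv2.minAreaRect(np.c_[q@(Ro.from_euler('y',-34,degrees=True).as_matrix())][:,:2].astype(np.float32)))
plan(W(-75,87,131.5),ori(YAW,0,-34))
E
```

```text
[-135.    84.8  221.4] [-0.9 -0.7 -0.2] 0.6361067681676037
[(array([-110. ,   82.9,  180.4]), 0.88)]
5523 y [ 66.5  67.2 107.2 108. ] x [-144.9  -73.6] z [155.6 207.1]
c [-111.4   87.2  181. ] normal [-0.6  0.   0.8] 35.39170135712665
rect ((11.321052551269531, 87.19633483886719), (42.04457092285156, 89.60501861572266), 89.97844696044922)
flip 0 shift [ 2.2  0.2 -3.8] turn [-16.4  -1.9  25. ] t 6.9 q [ 0.6 -0.1  2.3 -0.5  0.5 -0.7]
flip 1 shift [ 2.2  0.2 -3.8] turn [ 0.  -0.2  0. ] t 6.9 q [ 0.6 -0.1  2.3 -0.5  0.5 -0.7]
```

View pics/w3.png

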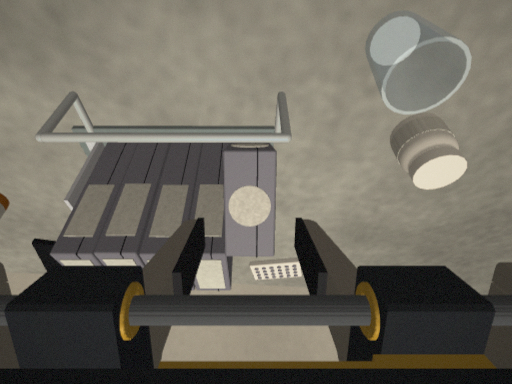

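The wrist view shows the box at columns 224–275, leaning straight against the rail, with its neighbours upright. The fingers straddle it symmetrically about column 250. I'll advance along the box axis.

Emit:
{"method": "send_rows", "body": {"deltas": [[[0.12,0.02,-0.18],[0.01,-0.1,0],0],[[0.12,0.02,-0.18],[0.01,-0.1,0],0],[[0.35,0.046,-0.54],[0,-0.05,0],0],[[0.35,0.046,-0.54],[0,-0.05,0],0],[[0.35,0.046,-0.54],[0,0,0],0],[[0.35,0.046,-0.54],[0,0,0],0],[[0.35,0.046,-0.54],[0,0,0],0],[[0.33,0.046,-0.57],[0,0,0],0],[[0,0,0],[0,0,0],0]]}}

```text
time_s: 7.65
position: [506.6, 189.9, 132.1]
orientation: [-0.055, 0.953, 0.014, 0.297]
ft_force: [-0.4, 0.6, -0.6]
grip_width: 0.996
grasp_force: 0.0
```

```bash
python3 - <<'E'
from m import *
s=get_state();print(Rz(-YAW).apply(s['position']-O),s['ft_force'],s['grip_width'])
p,d=get_image('wrist');cv2.imwrite('pics/w4.png',p)
plan(W(-76.5,86,130.7),ori(YAW,0,-34.5))
E
```

```text
[-69.3  86.9 132.1] [-0.4  0.6 -0.6] 0.99623271762745
flip 0 shift [-0.2 -0.1 -0.1] turn [-16.9  -1.9  24.7] t 7.7 q [ 0.5  0.2  2.3 -1.2  0.2 -0.1]
flip 1 shift [-0.2 -0.1 -0.1] turn [0.1 0.  0. ] t 7.7 q [ 0.5  0.2  2.3 -1.2  0.2 -0.1]
```

View pics/w4.png

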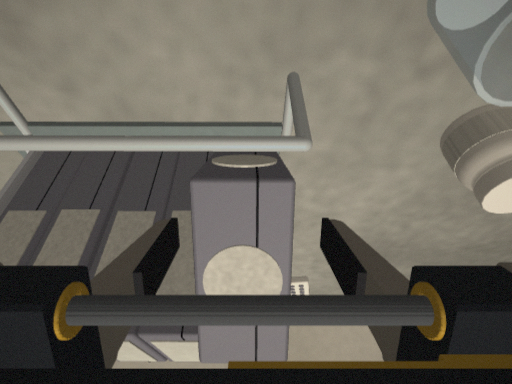

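At fingertip depth the box middle is at column 244 and the finger middle is at column 250. I need a small correction toward -y (about 2.3 mm), then close gently.

Emit:
{"method": "send_rows", "body": {"deltas": [[[-0.1,-0.06,-0.03],[0,0,0],0],[[-0.09,-0.055,-0.03],[0,0,0],0],[[0,0,0],[0,0,0],160],[[0,0,0],[0,0,0],160],[[0,0,0],[0,0,0],160],[[0,0,0],[0,0,0],160],[[0,0,0],[0,0,0],255],[[0,0,0],[0,0,0],255],[[0,0,0],[0,0,0],255],[[0,0,0],[0,0,0],255],[[0,0,0],[0,0,0],255]], "newtons": 8}}

```text
time_s: 8.62
position: [499.0, 187.2, 132.0]
orientation: [-0.055, 0.953, 0.015, 0.298]
ft_force: [0.5, 0.3, -0.2]
grip_width: 0.458
grasp_force: 8.0
```

Emit:
{"method": "send_rows", "body": {"deltas": [[[0,0,0],[0,0,0],255],[[0,0,0],[0,0,0],255],[[0,0,0],[0,0,0],255],[[0,0,0],[0,0,0],255]], "newtons": 50}}

```text
time_s: 8.95
position: [499.0, 187.2, 132.0]
orientation: [-0.055, 0.953, 0.015, 0.298]
ft_force: [-1.0, 1.0, 0.8]
grip_width: 0.452
grasp_force: 50.0
```

Emit:
{"method": "send_rows", "body": {"deltas": [[[0,0,0.15],[0,0,0],255],[[0,0,0.25],[0,0,0],255],[[0,0,0.3],[0,0,0],255],[[0,0,0.3],[0,0,0],255],[[0,0,0.3],[0,0,0],255],[[0,0,0.3],[0,0,0],255],[[0,0,0.4],[0,0,0],255],[[0,0,0.4],[0,0,0],255]]}}

```text
time_s: 9.62
position: [498.0, 186.4, 191.3]
orientation: [-0.055, 0.953, 0.014, 0.297]
ft_force: [-0.4, 0.2, -3.4]
grip_width: 0.454
grasp_force: 50.0
```

Emit:
{"method": "send_rows", "body": {"deltas": [[[0,0,0.45],[0,0,0],255],[[0,0,0.5],[0,0,0],255],[[0,0,0.5],[0,0,0],255],[[0,0,0.5],[0,0,0],255],[[0,0,0.5],[0,0,0],255],[[0,0,0.5],[0,0,0],255],[[0,0,0.5],[0,0,0],255],[[0,0,0.5],[0,0,0],255],[[0,0,0.5],[0,0,0],255],[[0,0,0.5],[0,0,0],255],[[0,0,0.5],[0,0,0],255],[[0,0,0.5],[0,0,0],255],[[0,0,0.4],[0,0,0],255]]}}

```text
time_s: 10.7
position: [498.3, 186.7, 350.5]
orientation: [-0.055, 0.953, 0.015, 0.297]
ft_force: [-0.7, -0.6, -3.8]
grip_width: 0.46
grasp_force: 50.0
```

```bash
cat >> m.py <<'E'
T=np.array([517.,-308,0]);TY=-0.325
E
python3 - <<'E'
from m import *
s=get_state();print(s['position'],s['ft_force'],s['q'])
p,d=get_image('scene');cv2.imwrite('pics/s5.png',p[100:320,80:400])
z=ori(TY);plan(T+[0,0,300],z)
E
```

```text
[498.3 186.7 350.5] [-0.7 -0.6 -3.8] [ 0.5 -0.2  2.1 -0.3  0.7 -1. ]
flip 0 shift [  0.7 -19.8  -2.1] turn [-7.9  0.9 24.8] t 10.75 q [ 0.5 -0.2  2.1 -0.3  0.7 -1. ]
flip 1 shift [  0.7 -19.8  -2.1] turn [ 0.7  5.8 -4.1] t 10.75 q [ 0.5 -0.2  2.1 -0.3  0.7 -1. ]
```

View pics/s5.png

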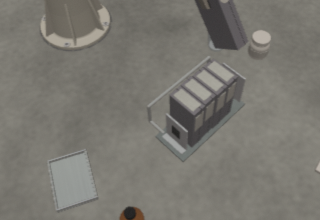

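The scene crop shows the box lifted clear at (220,20), with the four others upright. I'll carry it to the tray while righting it.

Emit:
{"method": "send_rows", "body": {"deltas": [[[0.03,-0.5,0],[0.035,0.29,-0.2],255],[[0.035,-0.95,0],[0.035,0.29,-0.2],255],[[0.035,-0.95,0],[0.035,0.29,-0.2],255],[[0.035,-0.95,0],[0.035,0.29,-0.2],255],[[0.035,-0.95,0],[0.035,0.29,-0.2],255],[[0.035,-0.95,0],[0.035,0.29,-0.2],255],[[0.035,-0.95,0],[0.035,0.29,-0.2],255],[[0.035,-0.95,0],[0.035,0.29,-0.2],255],[[0.035,-0.95,0],[0.035,0.29,-0.2],255],[[0.035,-0.95,0],[0.035,0.29,-0.2],255],[[0.035,-0.95,0],[0.035,0.29,-0.2],255],[[0.035,-0.95,0],[0.035,0.29,-0.2],255],[[0.035,-0.95,0],[0.035,0.29,-0.2],255],[[0.035,-0.95,0],[0.035,0.29,-0.2],255],[[0.035,-0.95,0],[0.035,0.29,-0.2],255],[[0.035,-0.95,0],[0.035,0.29,-0.2],255],[[0.035,-0.95,0],[0.035,0.29,-0.2],255],[[0.035,-0.95,0],[0.035,0.29,-0.2],255],[[0.035,-0.95,0],[0.035,0.29,-0.2],255],[[0.035,-0.95,0],[0.035,0.29,-0.2],255]]}}

```text
time_s: 12.42
position: [516.0, -278.0, 349.7]
orientation: [0.16, 0.987, 0.004, -0.001]
ft_force: [0.3, 0.1, -3.2]
grip_width: 0.459
grasp_force: 50.0
```

```bash
python3 - <<'E'
from m import *
s=get_state();print(s['position'],s['ft_force'],s['q'])
p,d=get_image('wrist');cv2.imwrite('pics/w6.png',p)
plan(T+[0,0,200],ori(TY))
P,u,v=cloud('wrist',d)
q=P[(P[:,2]>13)&(P[:,2]<24)&(abs(P[:,0]-513)<110)&(abs(P[:,1]+307)<110)]
print(len(q),cv2.minAreaRect(q[:,:2].astype(np.float32)))
# top of the held box: plane
g=s['position'];k=(abs(P[:,0]-g[0])<60)&(abs(P[:,1]-g[1])<60)&(abs(P[:,2]-g[2]-61)<25)
q=P[k];c=np.median(q,0);q=q[abs(q[:,2]-c[2])<15];w=np.linalg.svd(q-q.mean(0),full_matrices=False)[2][2];print('boxtop',len(q),q.mean(0),np.round(Rz(-TY).apply(w*np.sign(w[2])),3))
for c in('scene','top'):
    get_image(c)
    for n in('box_round','round_top','tray'):print(c,n,[(np.array(r['location']),round(r['score'],2)) for r in pinpoint(c,n)][:2])
E
```

```text
[ 516.  -278.   349.7] [ 0.3  0.1 -3.2] [-0.5  0.2  1.5  0.   1.4 -1.8]
flip 0 shift [ 0. -1. -6.] turn [ 0.1 -0.1 30. ] t 12.4667 q [-0.5  0.2  1.5  0.   1.4 -1.8]
flip 1 shift [ 0. -1. -6.] turn [-0.1 -0.  -0. ] t 12.4667 q [-0.5  0.2  1.5  0.   1.4 -1.8]
482 ((503.70428466796875, -310.5599060058594), (110.12930297851562, 130.64402770996094), 71.37738800048828)
boxtop 16363 [ 505.6 -277.3  408.3] [-0. -0.  1.]
scene box_round [(array([ 516.6, -283.4,  232.3]), 0.84), (array([604.3, -20.1, 121.1]), 0.62)]
scene round_top [(array([ 517.7, -282.5,  407.6]), 0.89)]
scene tray [(array([ 517.9, -306.8,    2.6]), 0.75)]
top box_round [(array([ 513.4, -276.5,  226.8]), 0.78)]
top round_top [(array([ 514.6, -280.1,  406.8]), 0.84)]
top tray [(array([ 512.5, -307.7,    1.6]), 0.6)]
```

View pics/w6.png

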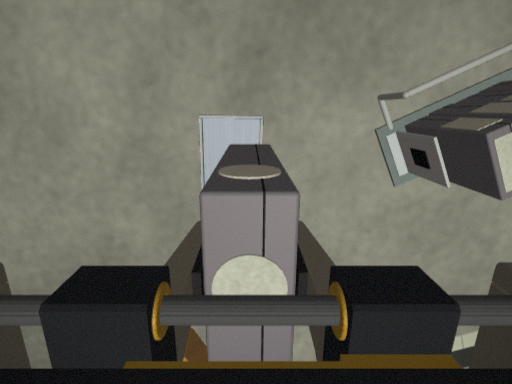

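The wrist view shows the held box (columns 203–298) upright, aligned with the tray at (200–263, 115+). I'll shift it over the tray and descend.

Emit:
{"method": "send_rows", "body": {"deltas": [[[0,-0.6,-0.2],[0,0,0],255],[[0.02,-0.6,-0.5],[-0.1,0,0],255],[[0,0,-0.8],[0,0,0],255],[[0,0,-0.8],[0,0,0],255],[[0,0,-0.8],[0,0,0],255],[[0,0,-0.8],[0,0,0],255],[[0,0,-0.8],[0,0,0],255],[[0,0,-0.8],[0,0,0],255],[[0,0,-0.8],[0,0,0],255],[[0,0,-0.7],[0,0,0],255],[[0,0,-0.5],[0,0,0],255],[[0,0,-0.3],[0,0,0],255],[[0,0,-0.2],[0,0,0],255],[[0,0,0],[0,0,0],255]]}}

```text
time_s: 14.03
position: [516.7, -306.6, 150.2]
orientation: [0.159, 0.987, -0.002, 0.0]
ft_force: [-0.8, 0.1, -3.4]
grip_width: 0.456
grasp_force: 50.0
```

```bash
python3 - <<'E'
from m import *
s=get_state();print(s['position'],s['ft_force'])
p,d=get_image('wrist');P,u,v=cloud('wrist',d);g=s['position']
L=Rz(-TY).apply(P-g);k=(abs(L[:,0])<60)&(abs(L[:,1])<19)&(abs(L[:,2]-58)<15);q=L[k]
w=np.linalg.lstsq(np.c_[q[:,:2],np.ones(len(q))],q[:,2],rcond=None)[0]
print('slope deg',np.degrees(np.arctan(w[:2])),w[2],'x',np.percentile(q[:,0],[1,99]))
p,d=get_image('scene')
P,u,v=cloud('scene',d);L=Rz(-TY).apply(P-T)
q=L[(L[:,2]>170)&(L[:,2]<215)&(abs(L[:,0])<80)&(abs(L[:,1])<24)]
print(len(q));
for n in('box_round','round_top'):print(n,[(np.array(r['location']),round(r['score'],2)) for r in pinpoint('scene',n)][:1])
E
```

```text
[ 516.7 -306.6  150.2] [-0.8  0.1 -3.4]
slope deg [ 2.2 -0.1] 60.07053409711229 x [-45.7  39.3]
543
box_round []
round_top [(array([ 514.9, -302.3,  210.7]), 0.63)]
```

Emit:
{"method": "send_rows", "body": {"deltas": [[[0,0,-0.2],[0.05,0.16,0],255],[[0,0,-0.2],[0,0,0],255],[[0,0,-0.2],[0,0,0],255],[[0,0,-0.12],[0,0,0],255],[[0,0,-0.06],[0,0,0],255],[[0,0,-0.04],[0,0,0],255],[[0,0,-0.04],[0,0,0],255]]}}

```text
time_s: 14.82
position: [516.8, -306.6, 129.0]
orientation: [0.159, 0.987, -0.0, -0.008]
ft_force: [-0.4, -0.4, -3.6]
grip_width: 0.455
grasp_force: 50.0
```

Emit:
{"method": "send_rows", "body": {"deltas": [[[0,0,-0.03],[0,0,0],255],[[0,0,-0.03],[0,0,0],255],[[0,0,-0.03],[0,0,0],255],[[0,0,0],[0,0,0],255]]}}

```text
time_s: 15.15
position: [516.9, -306.7, 126.9]
orientation: [0.159, 0.987, -0.0, -0.008]
ft_force: [-0.3, -0.2, -3.1]
grip_width: 0.456
grasp_force: 50.0
```

Emit:
{"method": "send_rows", "body": {"deltas": [[[0,0,-0.03],[0,0,0],255],[[0,0,-0.03],[0,0,0],255],[[0,0,0],[0,0,0],255]]}}

```text
time_s: 15.4
position: [517.0, -306.8, 126.5]
orientation: [0.159, 0.987, -0.0, -0.008]
ft_force: [-3.2, 1.0, 4.9]
grip_width: 0.458
grasp_force: 50.0
```

Emit:
{"method": "send_rows", "body": {"deltas": [[[0,0,-0.03],[0,0,0],255],[[0,0,-0.03],[0,0,0],255],[[0,0,0],[0,0,0],255]]}}

```text
time_s: 15.65
position: [517.1, -306.8, 126.5]
orientation: [0.159, 0.987, -0.001, -0.008]
ft_force: [-5.8, 2.9, 18.9]
grip_width: 0.452
grasp_force: 50.0
```

In contact with the tray floor. I'll ease off the pressing force, then release gradually.

Emit:
{"method": "send_rows", "body": {"deltas": [[[0,0,0.05],[0,0,0],255],[[0,0,0],[0,0,0],255]]}}

```text
time_s: 15.82
position: [517.3, -306.9, 126.5]
orientation: [0.159, 0.987, -0.001, -0.007]
ft_force: [-2.7, 0.4, 9.0]
grip_width: 0.456
grasp_force: 50.0
```

Emit:
{"method": "send_rows", "body": {"deltas": [[[0,0,0],[0,0,0],255],[[0,0,0],[0,0,0],255],[[0,0,0],[0,0,0],255]], "newtons": 5}}

```text
time_s: 16.07
position: [517.4, -307.0, 126.2]
orientation: [0.159, 0.987, -0.001, -0.007]
ft_force: [-2.8, 0.7, 6.1]
grip_width: 0.456
grasp_force: 5.0
```

Emit:
{"method": "send_rows", "body": {"deltas": [[[0,0,0],[0,0,0],120],[[0,0,0],[0,0,0],90],[[0,0,0],[0,0,0],60],[[0,0,0],[0,0,0],0],[[0,0,0],[0,0,0],0],[[0,0,0],[0,0,0],0],[[0,0,0],[0,0,0],0],[[0,0,0],[0,0,0],0]]}}

```text
time_s: 16.73
position: [516.9, -306.6, 125.2]
orientation: [0.159, 0.987, -0.0, -0.008]
ft_force: [-0.7, 0.4, 0.1]
grip_width: 0.996
grasp_force: 0.0
```

```bash
python3 - <<'E'
from m import *
s=get_state();print(s['position'],s['ft_force'])
p,d=get_image('wrist');cv2.imwrite('pics/w7.png',p);P,u,v=cloud('wrist',d)
L=Rz(-TY).apply(P-T)
q=L[(L[:,2]>175)&(L[:,2]<200)&(abs(L[:,0])<70)&(abs(L[:,1])<50)]
w=np.linalg.lstsq(np.c_[q[:,:2],np.ones(len(q))],q[:,2],rcond=None)[0]
print('slope',np.degrees(np.arctan(w[:2])),np.percentile(q,[1,99],0))
E
```

```text
[ 516.9 -306.6  125.2] [-0.7  0.4  0.1]
slope [ 0.6 -1.4] [[-45.6 -47.9 176.2]
 [ 39.1  48.5 194.9]]
```

View pics/w7.png

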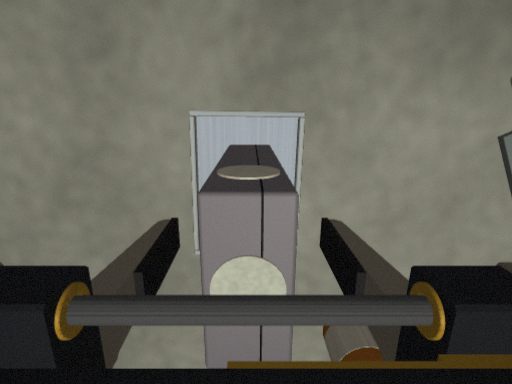

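The box stands upright, centred in the tray (tray rim at columns 191–303, box at 200–298). I'll retreat straight up and plan the bookend approach.

Emit:
{"method": "send_rows", "body": {"deltas": [[[0,0,0.5],[0,0,0],0],[[0,0,0.9],[0,0,0],0],[[0,0,1],[0,0,0],0],[[0,0,1],[0,0,0],0],[[0,0,1],[0,0,0],255],[[0,0,1],[0,0,0],255],[[0,0,1],[0,0,0],255],[[0,0,0.6],[0,0,0],255]]}}

```text
time_s: 17.45
position: [517.5, -307.0, 304.3]
orientation: [0.159, 0.987, -0.001, -0.006]
ft_force: [-0.1, -0.1, 0.8]
grip_width: 0.734
grasp_force: 0.0
```

```bash
cat >> m.py <<'E'
def pushori(t): return Rz(YAW)*Ro.from_euler('x',t,degrees=True)*Rz(np.pi/2)*Ro.from_euler('x',180,degrees=True)
loc=lambda p:Rz(-YAW).apply(np.array(p)-O)
E
python3 - <<'E'
from m import *
plan(W(0,-190,200),pushori(0));plan(W(0,-180,95),pushori(30))
for c in('scene','top'):
    p,d=get_image(c);cv2.imwrite(f'pics/{c}8.png',p)
    for n in('bookend_top','box_a'):print(c,n,[(loc(r['location']),round(r['score'],2)) for r in pinpoint(c,n)][:5])
    for n in('box_round',):print(c,n,[(np.array(r['location']),round(r['score'],2)) for r in pinpoint(c,n)][:1])
E
```

```text
flip 0 shift [ 3.6  9.2 -4.2] turn [ -0.1  -0.1 -10.8] t 17.45 q [-0.5  0.2  1.6 -0.   1.3 -1.8]
flip 1 shift [ 3.6  9.2 -4.2] turn [ 0.1 -0.1 19.2] t 17.45 q [-0.5  0.2  1.6 -0.   1.3 -1.8]
flip 0 shift [ 3.6  9.6 -8.4] turn [  4.    3.2 -10.6] t 17.45 q [-0.5  0.2  1.6 -0.   1.3 -1.8]
flip 1 shift [ 3.6  9.6 -8.4] turn [ 3.9 -4.7 18.6] t 17.45 q [-0.5  0.2  1.6 -0.   1.3 -1.8]
scene bookend_top [(array([   1.8, -127.5,  116.9]), 0.89), (array([-106.3,   -0.8,   83.6]), 0.73)]
scene box_a [(array([ 3.4, 42.4, 13.8]), 0.92), (array([ -2.1, -46.9,   7.9]), 0.89), (array([ 0.5, -2.8,  4.1]), 0.64)]
scene box_round [(array([ 512.8, -308.4,    5.2]), 0.92)]
top bookend_top [(array([   0.5, -131. ,  116.9]), 0.63)]
top box_a [(array([-3.1, -4.3,  6.1]), 0.97), (array([  0.6, -49. ,   8.7]), 0.91), (array([  4.4, -92.7,   8.5]), 0.87), (array([-1.3, 40.5, 11.6]), 0.76)]
top box_round [(array([ 516.7, -308.3,    4.3]), 0.93)]
```

Emit:
{"method": "send_rows", "body": {"deltas": [[[0.3,0.77,-0.35],[0,0,-0.9],255],[[0.3,0.77,-0.35],[0,0,-0.9],255],[[0.3,0.77,-0.35],[0,0,-0.9],255],[[0.3,0.77,-0.35],[0,0,-0.9],255],[[0.3,0.77,-0.35],[0,0,-0.9],255],[[0.3,0.77,-0.35],[0,0,-0.9],255],[[0.3,0.77,-0.35],[0,0,-0.9],255],[[0.3,0.77,-0.35],[0,0,-0.9],255],[[0.3,0.77,-0.35],[0,0,-0.9],255],[[0.3,0.77,-0.35],[0,0,-0.9],255],[[0.3,0.77,-0.35],[0,0,-0.9],255],[[0.3,0.73,-0.35],[0,0,-0.9],255],[[-0.01,0,0],[0.83,0.1,0],255],[[-0.01,0,0],[0.83,0.1,0],255],[[-0.01,0,0],[0.83,0.1,0],255],[[-0.01,0,0],[0.83,0.1,0],255],[[-0.01,0,0],[0.83,0.1,0],255],[[-0.01,0,0],[0.83,0.1,0],255],[[0,0,0],[0,0,0],255]]}}

```text
time_s: 19.43
position: [604.4, -78.4, 192.5]
orientation: [0.64, 0.72, 0.177, -0.204]
ft_force: [-1.2, -1.1, -0.1]
grip_width: 0.008
grasp_force: 0.0
```

```bash
python3 - <<'E'
from m import *
s=get_state();print(loc(s['position']),s['q'],s['ft_force']);plan(W(0,-165,85),pushori(30))
E
```

```text
[  -3.5 -190.9  192.5] [-0.4  0.5  1.6  0.5  1.4 -0.7] [-1.2 -1.1 -0.1]
flip 0 shift [ 0.   1.1 -4.3] turn [-0.2 -0.1 -0. ] t 19.4333 q [-0.4  0.5  1.6  0.5  1.4 -0.7]
flip 1 shift [ 0.   1.1 -4.3] turn [ -1.9  15.2 -25.8] t 19.4333 q [-0.4  0.5  1.6  0.5  1.4 -0.7]
```

Emit:
{"method": "send_rows", "body": {"deltas": [[[0,0.17,-0.72],[0,0,0],255],[[0,0.17,-0.72],[0,0,0],255],[[0,0.17,-0.72],[0,0,0],255],[[0,0.17,-0.72],[0,0,0],255],[[0,0.17,-0.72],[0,0,0],255],[[0,0.17,-0.7],[0,0,0],255],[[-0.023,0.2,0],[0,0,0],255],[[-0.023,0.2,0],[0,0,0],255],[[-0.023,0.2,0],[0,0,0],255],[[-0.023,0.2,0],[0,0,0],255],[[-0.023,0.2,0],[0,0,0],255],[[-0.023,0.2,0],[0,0,0],255],[[-0.023,0.2,0],[0,0,0],255],[[-0.023,0.2,0],[0,0,0],255]]}}

```text
time_s: 20.6
position: [601.3, -11.1, 88.3]
orientation: [0.639, 0.722, 0.176, -0.2]
ft_force: [0.9, -6.0, 1.3]
grip_width: 0.005
grasp_force: 2.8
```

Emit:
{"method": "send_rows", "body": {"deltas": [[[-0.019,0.16,0],[0,0,0],255],[[-0.019,0.16,0],[0,0,0],255],[[-0.019,0.16,0],[0,0,0],255],[[-0.019,0.16,0],[0,0,0],255],[[-0.019,0.16,0],[0,0,0],255]]}}

```text
time_s: 21.02
position: [599.3, 7.6, 88.2]
orientation: [0.639, 0.722, 0.176, -0.199]
ft_force: [-0.2, -9.6, 6.1]
grip_width: 0.007
grasp_force: 5.0
```

```bash
python3 - <<'E'
from m import *
s=get_state();print(loc(s['position']),s['ft_force'])
get_image('scene')
for n in('bookend_top','box_a'):print(n,[(loc(r['location']),round(r['score'],2)) for r in pinpoint('scene',n)][:5])
E
```

```text
[   1.4 -104.9   88.2] [-0.2 -9.6  6.1]
bookend_top [(array([   2.7, -100.1,  119.9]), 0.7), (array([  2.2, -69.7,  10.7]), 0.59), (array([ 2.6, 14. ,  5.9]), 0.2)]
box_a [(array([ 2.4, 12.9,  3.8]), 0.95), (array([ -2.3, -29. ,   7.9]), 0.95), (array([  3.3, -70. ,   8.1]), 0.91), (array([ 3.7, 54.3, 12. ]), 0.89)]
```

Emit:
{"method": "send_rows", "body": {"deltas": [[[-0.016,0.14,0],[0,0,0],255],[[-0.016,0.14,0],[0,0,0],255],[[-0.016,0.14,0],[0,0,0],255],[[-0.016,0.14,0],[0,0,0],255],[[-0.016,0.14,0],[0,0,0],255],[[-0.016,0.14,0],[0,0,0],255],[[-0.01,0.09,0],[0,0,0],255]]}}

```text
time_s: 21.75
position: [596.5, 31.1, 88.2]
orientation: [0.639, 0.722, 0.176, -0.199]
ft_force: [0.7, -9.4, 6.1]
grip_width: 0.008
grasp_force: 4.7
```

Emit:
{"method": "send_rows", "body": {"deltas": [[[-0.007,0.06,0],[0,0,0],255],[[-0.007,0.06,0],[0,0,0],255]]}}

```text
time_s: 21.92
position: [596.2, 33.9, 88.2]
orientation: [0.639, 0.722, 0.176, -0.199]
ft_force: [0.7, -9.3, 5.6]
grip_width: 0.008
grasp_force: 4.7
```

Emit:
{"method": "send_rows", "body": {"deltas": [[[-0.007,0.06,0],[0,0,0],255],[[-0.007,0.06,0],[0,0,0],255]]}}

```text
time_s: 22.08
position: [595.9, 36.9, 88.2]
orientation: [0.639, 0.722, 0.176, -0.199]
ft_force: [0.5, -9.6, 6.0]
grip_width: 0.01
grasp_force: 4.7
```

Emit:
{"method": "send_rows", "body": {"deltas": [[[-0.005,0.04,0],[0,0,0],255],[[-0.005,0.04,0],[0,0,0],255]]}}

```text
time_s: 22.25
position: [595.7, 38.4, 88.1]
orientation: [0.639, 0.722, 0.176, -0.199]
ft_force: [-0.8, -17.0, 9.2]
grip_width: 0.005
grasp_force: 8.2
```

Emit:
{"method": "send_rows", "body": {"deltas": [[[-0.005,0.04,0],[0,0,0],255],[[-0.005,0.04,0],[0,0,0],255]]}}

```text
time_s: 22.42
position: [595.8, 38.7, 88.1]
orientation: [0.639, 0.723, 0.175, -0.198]
ft_force: [-3.1, -26.2, 11.1]
grip_width: 0.005
grasp_force: 12.7
```

```bash
python3 - <<'E'
from m import *
s=get_state();print(loc(s['position']),s['ft_force'])
get_image('scene')
for n in('bookend_top','box_a'):print(n,[(loc(r['location']),round(r['score'],2)) for r in pinpoint('scene',n)][:5])
E
```

```text
[  1.6 -73.6  88.1] [ -3.1 -26.2  11.1]
bookend_top []
box_a [(array([ 0.9, 43.3,  7.5]), 0.91), (array([-1.1,  0.5,  8.1]), 0.73), (array([  1.3, -40.1,   8.5]), 0.57), (array([ 2.3, 90.9, 16.7]), 0.55)]
```

Force rose sharply: the row is packed against the end plate. I'll back off slowly, raise the arm and inspect.

Emit:
{"method": "send_rows", "body": {"deltas": [[[0.007,-0.06,0],[0,0,0],255],[[0.01,-0.1,0],[0,0,0],255],[[0.06,-0.5,0],[0,0,0],255],[[0.1,-0.9,0],[0,0,0],255],[[0.1,-0.9,0],[0,0,0],255],[[0.1,-0.9,0.5],[0,0,0],255],[[0,-0.5,0.9],[0,0,0],255],[[0,-0.2,1],[0,0,0],255],[[0,0,1],[0,0,0],255],[[0,0,1],[-0.83,-0.1,0],255],[[0,0,1],[-0.83,-0.1,0],255],[[0,0,0],[-0.83,-0.1,0],255],[[0,0,0],[-0.83,-0.1,0],255],[[0,0,0],[-0.83,-0.1,0],255]]}}

```text
time_s: 23.73
position: [604.3, -59.9, 223.9]
orientation: [0.662, 0.748, 0.032, -0.037]
ft_force: [-0.0, 0.9, -0.2]
grip_width: 0.007
grasp_force: 0.0
```

```bash
python3 - <<'E'
from m import *
s=get_state();print(loc(s['position']),s['ft_force'],s['time_s'])
p,d=get_image('top');c1=cv2.resize(p[150:245,175:390],None,fx=3.6,fy=3,interpolation=3)
for n in('bookend_top','box_a'):print(n,[(loc(r['location']),round(r['score'],2)) for r in pinpoint('top',n)][:5])
p,d=get_image('scene');c2=cv2.resize(p[145:315,120:335],(774,310),interpolation=3)
for n in('bookend_top','box_a'):print(n,[(loc(r['location']),round(r['score'],2)) for r in pinpoint('scene',n)][:5])
print([r['location'] for r in pinpoint('scene','box_round')][:1])
P,u,v=cloud('scene',d);L=loc(P);q=L[(L[:,2]>180)&(L[:,2]<200)&(abs(L[:,0])<60)&(abs(L[:,1])<140)];print('row',np.percentile(q,[.5,99.5],0))
cv2.imwrite('pics/fin.png',np.vstack([c1[:,:774],c2]))
E
```

```text
[  -1.4 -172.6  223.9] [-0.   0.9 -0.2] 23.7333
bookend_top [(array([  0.4, -66.1, 116. ]), 0.57)]
box_a [(array([  1.9, -43.2,   7. ]), 0.88), (array([-4. , 40.3,  6.1]), 0.75), (array([-1.6, -0. ,  7.5]), 0.67), (array([ 1. , 89.5, 12.1]), 0.67)]
bookend_top [(array([  5.7, -69.1, 115.1]), 0.73)]
box_a [(array([ 2.9, 87.7, 13. ]), 0.96), (array([ 3. , 43.8,  6.3]), 0.85), (array([0.3, 0.5, 8. ]), 0.66), (array([  4.8, -40.2,   7.3]), 0.62)]
[[515.5, -308.6, 7.1]]
row [[-40.7 -59.6 180.9]
 [ 49.2 107.1 192.6]]
```

View pics/fin.png

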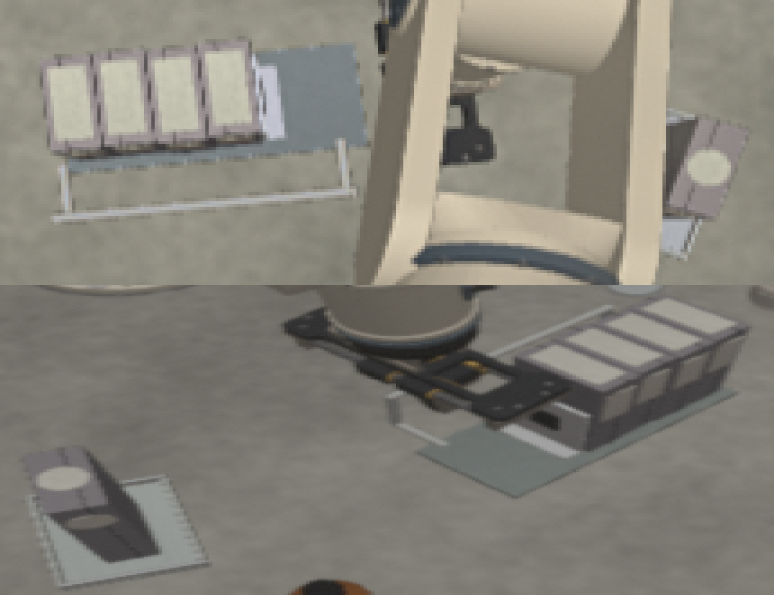

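The top half shows the four boxes packed from x≈42 to 258, with the bookend right against them at (270,100). The bottom half shows the round-label box upright in the tray at (95,500). The row measures about 167 mm (4×42 = 168 mm), so there are no gaps, and the robot is touching nothing.

```bash
python3 -c "from rig import finish_job;print(finish_job())"
```

```text
the job is handed in; nothing more can be done
None
```

I handed the job in at about 24 s: the round-label box stands upright in the steel tray, the four other boxes are upright and packed against the end plate by the bookend, and the bottle, beaker and jar were left alone.

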